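# Set up a stepped sample display on a shop shelf

## Robot

A 6-joint arm with a two-finger parallel gripper is mounted at the origin on the work surface. World frame = base frame: x ahead of the robot, y to its left, z up, the work surface at z = 0. Lengths are in m, angles in degrees, forces in N, time in s.
With the tool pointing down it reaches from about 0.35 to 0.875 m from the base axis. Payload 4.2 kg.
Tool frame: the origin (TCP) lies midway between the tips of the shut fingers; the grasp point (between the pads) lies 19 mm behind it; z points along the fingers, y is the line along which they close (so a half turn about z gives the same grasp; the last joint's range is limited). The gripper opens to 87 mm and grips with 3 to 60 N. Pads are 19 mm wide; open, the fingers measure 117 mm over their backs; the gripper's body (75 mm by 190 mm) begins 51 mm behind the grasp point.
Start: joints at [81.28, 22.042, 0.453, 0, -68.411, -14.817], TCP at [0.25, 0.573, 0.223] pointing down, gripper open.
Joint ranges: [-179.83, 179.83], [-69.29, 118.12], [-61.27, 80.66], [-181.25, 117.63], [-171.15, -9.14], [-177.46, 177.46]. Speed limits (degrees/s): [159.86, 159.86, 180, 180, 180, 180].

## Interface

Orientations are given as a 3x3 rotation matrix whose columns are the frame's x, y, z axes.
In Python, from station import r, cams gives the robot as it stands.
- The arm moves only by the tool play_rows, never from a script. Its argument "commands" is text: rows parted by semicolons, each of 6 numbers parted by spaces: the shift along the world's x, y, z normalised to -1 to 1, where 1 is 30 mm, then the turn, a rotation vector about the world's x, y, z normalised to -1 to 1, where 1 is 0.15 rad. A call has 1 to 20 rows; each row shifts and turns the commanded pose from where the row before left it; what a row does not reach is not made up. A row lasts 1/10 s, in which the tool goes at most 50 mm and 8.59 degrees, less where a joint would pass 70% of its speed; a pose out of reach is approached as far as the arm can. A call with a number of a shift or a turn outside -1 to 1 is refused whole. A call with a gripper value outside its range is refused whole. "grip" is the finger opening in mm, from 0 to 87, set as the call begins (left out, the last holds). The fingers move at their own pace and stop on an object; the grip force is fixed at half the most. Time passes only in rows, so rows that do not move let the fingers close. It gives the time, the measured TCP pose, the force, the opening and the grip force at its end, in the units of the state.
- r.sense(): the state, without advancing time (a new reading comes with each control period).
- cams.capture(name): name is "scene" or "top" or "wrist"; returns (picture, depth): 420x560x3 uint8, blue, green, red; 420x560 float32, m along the optical axis (not along the pixel's ray), 0 where there is no reading.
- cams.camera_info(name): a dict with "mtx" (3x3 intrinsics, pixels), "R" (3x3) and "t" (3): a world point X has camera coordinates R X + t. Camera axes: x right, y down, z forward; pixel columns grow to the right and rows downward; lengths in m; the calibration is good to about 2 mm. A picture is of the moment at which its call begins: read the wrist's pose just before it. camera_info takes no time and is no camera call; for the wrist camera it gives the pose at the moment of the call.
- r.finish_job(): hands the job in; it is judged then, once.
The state is a dict: "time_s": time; "joints": joint angles; "joint_velocities": joint speeds; "effort": joint torques, N m; "tcp_pos": TCP position; "ee_rot": TCP orientation; "wrist_force": force on the tool from outside, world axes, zero at the start; "moment": the same for the moment, N m; "gripper_width": opening from 0.0 (shut) to 1.0 (fully open); "gripper_force": force on a finger pad.
Only numpy, scipy, OpenCV 4.12 (cv2) and the standard library are available. Lean on these libraries where they do the work, as an engineer would, in place of code of your own. Each camera call takes 0.05 s, during which the arm holds its last target. There are 200 camera calls.

## Task

Set up the product display: first lay the white deck panel across the blue riser so it lies flat on both end frames, between their lips. Then pile all the sample trays on the middle of the panel, lengthwise along it, as one staggered stack: each tray shifted about a third of its length along the one below, alternately one way and the other, so that one end of each tray stays open to shoppers and every second tray lines up. Pack the two loose jars and the carton upright side by side on the floor of the low shelf-ready tray, and knock or push no other goods about.

Things in the scene. Friction and masses are not known exactly. Their poses are not given: they have to be found in the camera images.
- riser: fixed blue steel riser: two end frames, tops 44 (own x) x 84 (own y) flat plates 60 above the table, their centres 90 either side of the origin along own x, with an open gap of 136 between the plates. Each plate has an upturned lip at its outer end, 10 high; the lips' inner faces are 224 apart. Origin on the table midway between the frames; x runs from one frame to the other, z up.
- deck_mid (a point): white folded-steel deck panel, 210 long x 62 wide x 20 high, flat top, 350 g, starts lying flat on the table. Point at its centre, 10 above its underside; x runs along its length, z up.
- tray1_mid (a point): open black plastic sample tray with two wells of upright flat tins, 120 long x 60 wide x 32 high, about 160 g; all trays are alike and flat-bottomed, so one rests on the rim of another. Point at its centre, 16 above its underside; x runs along its length, z up. It starts flat on the table or on a 3 mm cardboard sheet. May be absent (None).
- tray2_mid (a point): open black plastic sample tray with two wells of upright flat tins, 120 long x 60 wide x 32 high, about 160 g; all trays are alike and flat-bottomed, so one rests on the rim of another. Point at its centre, 16 above its underside; x runs along its length, z up. It starts flat on the table or on a 3 mm cardboard sheet. May be absent (None).
- tray3_mid (a point): open black plastic sample tray with two wells of upright flat tins, 120 long x 60 wide x 32 high, about 160 g; all trays are alike and flat-bottomed, so one rests on the rim of another. Point at its centre, 16 above its underside; x runs along its length, z up. It starts flat on the table or on a 3 mm cardboard sheet. May be absent (None).
- tray4_mid (a point): open black plastic sample tray with two wells of upright flat tins, 120 long x 60 wide x 32 high, about 160 g; all trays are alike and flat-bottomed, so one rests on the rim of another. Point at its centre, 16 above its underside; x runs along its length, z up. It starts flat on the table or on a 3 mm cardboard sheet. May be absent (None).
- tray5_mid (a point): open black plastic sample tray with two wells of upright flat tins, 120 long x 60 wide x 32 high, about 160 g; all trays are alike and flat-bottomed, so one rests on the rim of another. Point at its centre, 16 above its underside; x runs along its length, z up. It starts flat on the table or on a 3 mm cardboard sheet. May be absent (None).
- srp: fixed shelf-ready cardboard tray, open-topped, outside 186 x 72, inside 178 (own x) x 64 (own y), floor 4 thick, walls 36 high overall. Origin under its centre on the table; x runs along its length, z up.
- tall_jar_mid (a point): tall amber jar with a metal cap, 80 high, body 52 diameter up to 60 then a cap 44 diameter, 200 g, upright on the table. Point at its centre, half-way up; z up.
- squat_jar_mid (a point): squat amber jar with a metal cap, 66 high, body 58 diameter up to 52 then a cap 52 diameter, 200 g, upright on the table. Point at its centre, half-way up; z up.
- carton_mid (a point): upright paper carton, 50 (own x) x 46 (own y) x 70 high, 120 g. Point at its centre, half-way up; z up.
- oil1_mid (a point): bystanding green bottle with yellow cap, 48 diameter, 150 high; not to be knocked over or shifted. Point at its centre, half-way up.
- oil2_mid (a point): bystanding green bottle with yellow cap, 48 diameter, 150 high; not to be knocked over or shifted. Point at its centre, half-way up.
- oil3_mid (a point): bystanding green bottle with yellow cap, 48 diameter, 150 high; not to be knocked over or shifted. Point at its centre, half-way up.
- can_mid (a point): bystanding tin can, 72 diameter, 110 high; not to be knocked over or shifted. Point at its centre, half-way up.

How it is judged (in metres and radians):
On the way:
1. the deck panel lies across both end frames of the riser, still bare (z of deck_mid in the frame of riser between 0.066 and 0.075 m and x of deck_mid in the frame of riser between -0.012 and 0.012 m and y of deck_mid in the frame of riser between -0.02 and 0.02 m and angle between the x axis of deck_mid and the x axis of riser, either way round below 0.12 rad and angle between deck_mid's own z axis and vertical below 0.05 rad and horizontal distance between each of tray1_mid, tray2_mid, tray3_mid, tray4_mid, tray5_mid and deck_mid above 0.12 m), for 0.2 s.
At the end, for the whole second after the job is handed in: Panel flat on both frames (12 mm along, 20 across). Trays: one level stack along the panel, within 70 mm of its middle, neighbours shifted 25-55 mm lengthwise and under 18 sideways, every second within 20 mm. Jars and carton upright on the floor of the shelf-ready tray (z of deck_mid in the frame of riser between 0.066 and 0.075 m and x of deck_mid in the frame of riser between -0.012 and 0.012 m and y of deck_mid in the frame of riser between -0.02 and 0.02 m and angle between the x axis of deck_mid and the x axis of riser, either way round below 0.12 rad and angle between deck_mid's own z axis and vertical below 0.05 rad and z of tray1_mid in the frame of deck_mid between 0.02 and 0.162 m and x of tray1_mid in the frame of deck_mid between -0.07 and 0.07 m and y of tray1_mid in the frame of deck_mid between -0.02 and 0.02 m and angle between each of tray1_mid, tray2_mid, tray3_mid, tray4_mid, tray5_mid's own z axis and vertical below 0.06 rad and angle between the x axis of each of tray1_mid, tray2_mid, tray3_mid, tray4_mid, tray5_mid and the x axis of deck_mid, either way round below 0.15 rad and z of tray2_mid in the frame of deck_mid between 0.02 and 0.162 m and x of tray2_mid in the frame of deck_mid between -0.07 and 0.07 m and y of tray2_mid in the frame of deck_mid between -0.02 and 0.02 m and z of tray3_mid in the frame of deck_mid between 0.02 and 0.162 m and x of tray3_mid in the frame of deck_mid between -0.07 and 0.07 m and y of tray3_mid in the frame of deck_mid between -0.02 and 0.02 m and z of tray4_mid in the frame of deck_mid between 0.02 and 0.162 m and x of tray4_mid in the frame of deck_mid between -0.07 and 0.07 m and y of tray4_mid in the frame of deck_mid between -0.02 and 0.02 m and z of tray5_mid in the frame of deck_mid between 0.02 and 0.162 m and x of tray5_mid in the frame of deck_mid between -0.07 and 0.07 m and y of tray5_mid in the frame of deck_mid between -0.02 and 0.02 m and (z of tray1_mid in the frame of tray2_mid below -0.016 m or (z of tray1_mid in the frame of tray2_mid between 0.024 and 0.04 m and y of tray1_mid in the frame of tray2_mid between -0.018 and 0.018 m and x of tray1_mid in the frame of tray2_mid between 0.025 and 0.055 m) or (z of tray1_mid in the frame of tray2_mid between 0.024 and 0.04 m and y of tray1_mid in the frame of tray2_mid between -0.018 and 0.018 m and x of tray1_mid in the frame of tray2_mid between -0.055 and -0.025 m) or (z of tray1_mid in the frame of tray2_mid between 0.056 and 0.072 m and x of tray1_mid in the frame of tray2_mid between -0.02 and 0.02 m) or z of tray1_mid in the frame of tray2_mid above 0.088 m) and (z of tray1_mid in the frame of tray3_mid below -0.016 m or (z of tray1_mid in the frame of tray3_mid between 0.024 and 0.04 m and y of tray1_mid in the frame of tray3_mid between -0.018 and 0.018 m and x of tray1_mid in the frame of tray3_mid between 0.025 and 0.055 m) or (z of tray1_mid in the frame of tray3_mid between 0.024 and 0.04 m and y of tray1_mid in the frame of tray3_mid between -0.018 and 0.018 m and x of tray1_mid in the frame of tray3_mid between -0.055 and -0.025 m) or (z of tray1_mid in the frame of tray3_mid between 0.056 and 0.072 m and x of tray1_mid in the frame of tray3_mid between -0.02 and 0.02 m) or z of tray1_mid in the frame of tray3_mid above 0.088 m) and (z of tray1_mid in the frame of tray4_mid below -0.016 m or (z of tray1_mid in the frame of tray4_mid between 0.024 and 0.04 m and y of tray1_mid in the frame of tray4_mid between -0.018 and 0.018 m and x of tray1_mid in the frame of tray4_mid between 0.025 and 0.055 m) or (z of tray1_mid in the frame of tray4_mid between 0.024 and 0.04 m and y of tray1_mid in the frame of tray4_mid between -0.018 and 0.018 m and x of tray1_mid in the frame of tray4_mid between -0.055 and -0.025 m) or (z of tray1_mid in the frame of tray4_mid between 0.056 and 0.072 m and x of tray1_mid in the frame of tray4_mid between -0.02 and 0.02 m) or z of tray1_mid in the frame of tray4_mid above 0.088 m) and (z of tray1_mid in the frame of tray5_mid below -0.016 m or (z of tray1_mid in the frame of tray5_mid between 0.024 and 0.04 m and y of tray1_mid in the frame of tray5_mid between -0.018 and 0.018 m and x of tray1_mid in the frame of tray5_mid between 0.025 and 0.055 m) or (z of tray1_mid in the frame of tray5_mid between 0.024 and 0.04 m and y of tray1_mid in the frame of tray5_mid between -0.018 and 0.018 m and x of tray1_mid in the frame of tray5_mid between -0.055 and -0.025 m) or (z of tray1_mid in the frame of tray5_mid between 0.056 and 0.072 m and x of tray1_mid in the frame of tray5_mid between -0.02 and 0.02 m) or z of tray1_mid in the frame of tray5_mid above 0.088 m) and (z of tray2_mid in the frame of tray1_mid below -0.016 m or (z of tray2_mid in the frame of tray1_mid between 0.024 and 0.04 m and y of tray2_mid in the frame of tray1_mid between -0.018 and 0.018 m and x of tray2_mid in the frame of tray1_mid between 0.025 and 0.055 m) or (z of tray2_mid in the frame of tray1_mid between 0.024 and 0.04 m and y of tray2_mid in the frame of tray1_mid between -0.018 and 0.018 m and x of tray2_mid in the frame of tray1_mid between -0.055 and -0.025 m) or (z of tray2_mid in the frame of tray1_mid between 0.056 and 0.072 m and x of tray2_mid in the frame of tray1_mid between -0.02 and 0.02 m) or z of tray2_mid in the frame of tray1_mid above 0.088 m) and (z of tray2_mid in the frame of tray3_mid below -0.016 m or (z of tray2_mid in the frame of tray3_mid between 0.024 and 0.04 m and y of tray2_mid in the frame of tray3_mid between -0.018 and 0.018 m and x of tray2_mid in the frame of tray3_mid between 0.025 and 0.055 m) or (z of tray2_mid in the frame of tray3_mid between 0.024 and 0.04 m and y of tray2_mid in the frame of tray3_mid between -0.018 and 0.018 m and x of tray2_mid in the frame of tray3_mid between -0.055 and -0.025 m) or (z of tray2_mid in the frame of tray3_mid between 0.056 and 0.072 m and x of tray2_mid in the frame of tray3_mid between -0.02 and 0.02 m) or z of tray2_mid in the frame of tray3_mid above 0.088 m) and (z of tray2_mid in the frame of tray4_mid below -0.016 m or (z of tray2_mid in the frame of tray4_mid between 0.024 and 0.04 m and y of tray2_mid in the frame of tray4_mid between -0.018 and 0.018 m and x of tray2_mid in the frame of tray4_mid between 0.025 and 0.055 m) or (z of tray2_mid in the frame of tray4_mid between 0.024 and 0.04 m and y of tray2_mid in the frame of tray4_mid between -0.018 and 0.018 m and x of tray2_mid in the frame of tray4_mid between -0.055 and -0.025 m) or (z of tray2_mid in the frame of tray4_mid between 0.056 and 0.072 m and x of tray2_mid in the frame of tray4_mid between -0.02 and 0.02 m) or z of tray2_mid in the frame of tray4_mid above 0.088 m) and (z of tray2_mid in the frame of tray5_mid below -0.016 m or (z of tray2_mid in the frame of tray5_mid between 0.024 and 0.04 m and y of tray2_mid in the frame of tray5_mid between -0.018 and 0.018 m and x of tray2_mid in the frame of tray5_mid between 0.025 and 0.055 m) or (z of tray2_mid in the frame of tray5_mid between 0.024 and 0.04 m and y of tray2_mid in the frame of tray5_mid between -0.018 and 0.018 m and x of tray2_mid in the frame of tray5_mid between -0.055 and -0.025 m) or (z of tray2_mid in the frame of tray5_mid between 0.056 and 0.072 m and x of tray2_mid in the frame of tray5_mid between -0.02 and 0.02 m) or z of tray2_mid in the frame of tray5_mid above 0.088 m) and (z of tray3_mid in the frame of tray1_mid below -0.016 m or (z of tray3_mid in the frame of tray1_mid between 0.024 and 0.04 m and y of tray3_mid in the frame of tray1_mid between -0.018 and 0.018 m and x of tray3_mid in the frame of tray1_mid between 0.025 and 0.055 m) or (z of tray3_mid in the frame of tray1_mid between 0.024 and 0.04 m and y of tray3_mid in the frame of tray1_mid between -0.018 and 0.018 m and x of tray3_mid in the frame of tray1_mid between -0.055 and -0.025 m) or (z of tray3_mid in the frame of tray1_mid between 0.056 and 0.072 m and x of tray3_mid in the frame of tray1_mid between -0.02 and 0.02 m) or z of tray3_mid in the frame of tray1_mid above 0.088 m) and (z of tray3_mid in the frame of tray2_mid below -0.016 m or (z of tray3_mid in the frame of tray2_mid between 0.024 and 0.04 m and y of tray3_mid in the frame of tray2_mid between -0.018 and 0.018 m and x of tray3_mid in the frame of tray2_mid between 0.025 and 0.055 m) or (z of tray3_mid in the frame of tray2_mid between 0.024 and 0.04 m and y of tray3_mid in the frame of tray2_mid between -0.018 and 0.018 m and x of tray3_mid in the frame of tray2_mid between -0.055 and -0.025 m) or (z of tray3_mid in the frame of tray2_mid between 0.056 and 0.072 m and x of tray3_mid in the frame of tray2_mid between -0.02 and 0.02 m) or z of tray3_mid in the frame of tray2_mid above 0.088 m) and (z of tray3_mid in the frame of tray4_mid below -0.016 m or (z of tray3_mid in the frame of tray4_mid between 0.024 and 0.04 m and y of tray3_mid in the frame of tray4_mid between -0.018 and 0.018 m and x of tray3_mid in the frame of tray4_mid between 0.025 and 0.055 m) or (z of tray3_mid in the frame of tray4_mid between 0.024 and 0.04 m and y of tray3_mid in the frame of tray4_mid between -0.018 and 0.018 m and x of tray3_mid in the frame of tray4_mid between -0.055 and -0.025 m) or (z of tray3_mid in the frame of tray4_mid between 0.056 and 0.072 m and x of tray3_mid in the frame of tray4_mid between -0.02 and 0.02 m) or z of tray3_mid in the frame of tray4_mid above 0.088 m) and (z of tray3_mid in the frame of tray5_mid below -0.016 m or (z of tray3_mid in the frame of tray5_mid between 0.024 and 0.04 m and y of tray3_mid in the frame of tray5_mid between -0.018 and 0.018 m and x of tray3_mid in the frame of tray5_mid between 0.025 and 0.055 m) or (z of tray3_mid in the frame of tray5_mid between 0.024 and 0.04 m and y of tray3_mid in the frame of tray5_mid between -0.018 and 0.018 m and x of tray3_mid in the frame of tray5_mid between -0.055 and -0.025 m) or (z of tray3_mid in the frame of tray5_mid between 0.056 and 0.072 m and x of tray3_mid in the frame of tray5_mid between -0.02 and 0.02 m) or z of tray3_mid in the frame of tray5_mid above 0.088 m) and (z of tray4_mid in the frame of tray1_mid below -0.016 m or (z of tray4_mid in the frame of tray1_mid between 0.024 and 0.04 m and y of tray4_mid in the frame of tray1_mid between -0.018 and 0.018 m and x of tray4_mid in the frame of tray1_mid between 0.025 and 0.055 m) or (z of tray4_mid in the frame of tray1_mid between 0.024 and 0.04 m and y of tray4_mid in the frame of tray1_mid between -0.018 and 0.018 m and x of tray4_mid in the frame of tray1_mid between -0.055 and -0.025 m) or (z of tray4_mid in the frame of tray1_mid between 0.056 and 0.072 m and x of tray4_mid in the frame of tray1_mid between -0.02 and 0.02 m) or z of tray4_mid in the frame of tray1_mid above 0.088 m) and (z of tray4_mid in the frame of tray2_mid below -0.016 m or (z of tray4_mid in the frame of tray2_mid between 0.024 and 0.04 m and y of tray4_mid in the frame of tray2_mid between -0.018 and 0.018 m and x of tray4_mid in the frame of tray2_mid between 0.025 and 0.055 m) or (z of tray4_mid in the frame of tray2_mid between 0.024 and 0.04 m and y of tray4_mid in the frame of tray2_mid between -0.018 and 0.018 m and x of tray4_mid in the frame of tray2_mid between -0.055 and -0.025 m) or (z of tray4_mid in the frame of tray2_mid between 0.056 and 0.072 m and x of tray4_mid in the frame of tray2_mid between -0.02 and 0.02 m) or z of tray4_mid in the frame of tray2_mid above 0.088 m) and (z of tray4_mid in the frame of tray3_mid below -0.016 m or (z of tray4_mid in the frame of tray3_mid between 0.024 and 0.04 m and y of tray4_mid in the frame of tray3_mid between -0.018 and 0.018 m and x of tray4_mid in the frame of tray3_mid between 0.025 and 0.055 m) or (z of tray4_mid in the frame of tray3_mid between 0.024 and 0.04 m and y of tray4_mid in the frame of tray3_mid between -0.018 and 0.018 m and x of tray4_mid in the frame of tray3_mid between -0.055 and -0.025 m) or (z of tray4_mid in the frame of tray3_mid between 0.056 and 0.072 m and x of tray4_mid in the frame of tray3_mid between -0.02 and 0.02 m) or z of tray4_mid in the frame of tray3_mid above 0.088 m) and (z of tray4_mid in the frame of tray5_mid below -0.016 m or (z of tray4_mid in the frame of tray5_mid between 0.024 and 0.04 m and y of tray4_mid in the frame of tray5_mid between -0.018 and 0.018 m and x of tray4_mid in the frame of tray5_mid between 0.025 and 0.055 m) or (z of tray4_mid in the frame of tray5_mid between 0.024 and 0.04 m and y of tray4_mid in the frame of tray5_mid between -0.018 and 0.018 m and x of tray4_mid in the frame of tray5_mid between -0.055 and -0.025 m) or (z of tray4_mid in the frame of tray5_mid between 0.056 and 0.072 m and x of tray4_mid in the frame of tray5_mid between -0.02 and 0.02 m) or z of tray4_mid in the frame of tray5_mid above 0.088 m) and (z of tray5_mid in the frame of tray1_mid below -0.016 m or (z of tray5_mid in the frame of tray1_mid between 0.024 and 0.04 m and y of tray5_mid in the frame of tray1_mid between -0.018 and 0.018 m and x of tray5_mid in the frame of tray1_mid between 0.025 and 0.055 m) or (z of tray5_mid in the frame of tray1_mid between 0.024 and 0.04 m and y of tray5_mid in the frame of tray1_mid between -0.018 and 0.018 m and x of tray5_mid in the frame of tray1_mid between -0.055 and -0.025 m) or (z of tray5_mid in the frame of tray1_mid between 0.056 and 0.072 m and x of tray5_mid in the frame of tray1_mid between -0.02 and 0.02 m) or z of tray5_mid in the frame of tray1_mid above 0.088 m) and (z of tray5_mid in the frame of tray2_mid below -0.016 m or (z of tray5_mid in the frame of tray2_mid between 0.024 and 0.04 m and y of tray5_mid in the frame of tray2_mid between -0.018 and 0.018 m and x of tray5_mid in the frame of tray2_mid between 0.025 and 0.055 m) or (z of tray5_mid in the frame of tray2_mid between 0.024 and 0.04 m and y of tray5_mid in the frame of tray2_mid between -0.018 and 0.018 m and x of tray5_mid in the frame of tray2_mid between -0.055 and -0.025 m) or (z of tray5_mid in the frame of tray2_mid between 0.056 and 0.072 m and x of tray5_mid in the frame of tray2_mid between -0.02 and 0.02 m) or z of tray5_mid in the frame of tray2_mid above 0.088 m) and (z of tray5_mid in the frame of tray3_mid below -0.016 m or (z of tray5_mid in the frame of tray3_mid between 0.024 and 0.04 m and y of tray5_mid in the frame of tray3_mid between -0.018 and 0.018 m and x of tray5_mid in the frame of tray3_mid between 0.025 and 0.055 m) or (z of tray5_mid in the frame of tray3_mid between 0.024 and 0.04 m and y of tray5_mid in the frame of tray3_mid between -0.018 and 0.018 m and x of tray5_mid in the frame of tray3_mid between -0.055 and -0.025 m) or (z of tray5_mid in the frame of tray3_mid between 0.056 and 0.072 m and x of tray5_mid in the frame of tray3_mid between -0.02 and 0.02 m) or z of tray5_mid in the frame of tray3_mid above 0.088 m) and (z of tray5_mid in the frame of tray4_mid below -0.016 m or (z of tray5_mid in the frame of tray4_mid between 0.024 and 0.04 m and y of tray5_mid in the frame of tray4_mid between -0.018 and 0.018 m and x of tray5_mid in the frame of tray4_mid between 0.025 and 0.055 m) or (z of tray5_mid in the frame of tray4_mid between 0.024 and 0.04 m and y of tray5_mid in the frame of tray4_mid between -0.018 and 0.018 m and x of tray5_mid in the frame of tray4_mid between -0.055 and -0.025 m) or (z of tray5_mid in the frame of tray4_mid between 0.056 and 0.072 m and x of tray5_mid in the frame of tray4_mid between -0.02 and 0.02 m) or z of tray5_mid in the frame of tray4_mid above 0.088 m) and z of tall_jar_mid in the frame of srp between 0.038 and 0.05 m and x of tall_jar_mid in the frame of srp between -0.075 and 0.075 m and y of tall_jar_mid in the frame of srp between -0.02 and 0.02 m and angle between each of tall_jar_mid, squat_jar_mid, carton_mid's own z axis and vertical below 0.1 rad and z of squat_jar_mid in the frame of srp between 0.031 and 0.043 m and x of squat_jar_mid in the frame of srp between -0.075 and 0.075 m and y of squat_jar_mid in the frame of srp between -0.02 and 0.02 m and z of carton_mid in the frame of srp between 0.033 and 0.045 m and x of carton_mid in the frame of srp between -0.075 and 0.075 m and y of carton_mid in the frame of srp between -0.02 and 0.02 m); the robot touches nothing.
It fails at once if a bystanding bottle or the can is knocked over or pushed more than 5 cm (angle between any of oil1_mid, oil2_mid, oil3_mid, can_mid's own z axis and vertical above 0.5 rad or distance of any of oil1_mid, oil2_mid, oil3_mid, can_mid from where it was at the start of the episode above 0.05 m).
Of tray1, tray2, tray3, tray4, tray5 only 3 to 5 are there at a start; the rules pass over those that are not, and their reading is None.
At some moment in a run one of tall_jar, squat_jar, carton may be knocked a few centimetres aside while the robot is not near it.
It also fails if it takes over 210 s, if anything falls off the work surface, if the arm or the gripper's body presses on something with over 40 N, if the wrist force passes 120 N, or if a joint passes its speed limit or range.

## Working session

There is one attempt and no reset: what is moved stays moved. The work goes in short steps, Python scripts to look and compute and a tool call to move; the robot and the scene stay as the last step left them, time stands still between calls to the robot, and variables do not carry over. Pictures are saved under pics/ and viewed, at most 14 in all, crops included, and the job is handed in when it is done.

Besides the shell and the picture viewer there is one more tool, called after "Request:" as name(argument=value, ...), one argument or row to a line, values as JSON. play_rows: Moves the arm, as the interface text tells. Scaled input: -1 to 1 covers 30 mm each way for a shift and 0.15 rad each way for a turn. Its arguments: {"type":"object","properties":{"commands":{"type":"string"},"grip":{"type":"number"}},"required":["commands"]}

```bash
ls; mkdir -p pics; cat > h.py <<'E'
import numpy as np, cv2
from station import r, cams
def pts(name):
    s=cams.camera_info(name); img,d=cams.capture(name)
    K,R,t=[np.array(s[k],float) for k in("mtx","R","t")]
    v,u=np.mgrid[:d.shape[0],:d.shape[1]]
    c=np.stack([(u-K[0,2])/K[0,0]*d,(v-K[1,2])/K[1,1]*d,d],-1)
    P=(c-t.ravel())@R
    P[d==0]=np.nan
    return img,d,P
E
python3 - <<'E'
from h import *
for n in("top","scene"):
    i,d,P=pts(n); cv2.imwrite(f"pics/{n}0.png",i); np.save(f"{n}P.npy",P); 
    s=cams.camera_info(n); print(n,s, -np.array(s["R"]).T@np.array(s["t"]).ravel())
print(r.sense())
E
```

```text
pics
top {'mtx': array([[465.98314839,   0.        , 278.48289266],
       [  0.        , 465.98314839, 205.02728415],
       [  0.        ,   0.        ,   1.        ]]), 'R': array([[ 0.09865246, -0.99511529,  0.00364081],
       [-0.97267398, -0.09719913, -0.21084985],
       [ 0.21017379,  0.01725953, -0.97751168]]), 't': array([-0.04955435,  0.57998716,  1.14068049])} [ 0.32928593 -0.01262565  1.23749913]
scene {'mtx': array([[461.38899038,   0.        , 278.73592935],
       [  0.        , 461.38899038, 206.05857507],
       [  0.        ,   0.        ,   1.        ]]), 'R': array([[ 0.75467171,  0.65599735,  0.01175112],
       [ 0.52904046, -0.59782963, -0.60225901],
       [-0.38805515,  0.46072466, -0.79821425]]), 't': array([-0.43344777, -0.27182712,  1.33316094])} [ 0.98825827 -0.49238584  0.90553122]
{'time_s': 0.1, 'joints': array([ 8.12787446e+01,  2.20884192e+01,  3.88099069e-01, -2.63428417e-02,
       -6.84110876e+01, -1.48171507e+01]), 'joint_velocities': array([ 0.01402626, -0.10037895,  0.19311343,  0.21218843,  0.02287353,
       -0.00200134]), 'effort': array([-2.59735425e-04, -3.91690779e+01,  1.87934607e+01,  4.23189640e+00,
        1.34507369e-02, -7.11962321e-05]), 'tcp_pos': array([0.24936149, 0.57251704, 0.22154794]), 'ee_rot': array([[ 9.16724873e-01, -3.99518451e-01, -7.17395887e-04],
       [-3.99519087e-01, -9.16722996e-01, -1.85708843e-03],
       [ 8.42877871e-05,  1.98905250e-03, -9.99998018e-01]]), 'wrist_force': array([ 1.01925185, -0.03142614,  0.37271571]), 'moment': array([0.01860356, 0.00989877, 0.02617026]), 'gripper_force': 0.0, 'gripper_width': 0.9990972772885129}
```

View pics/top0.png

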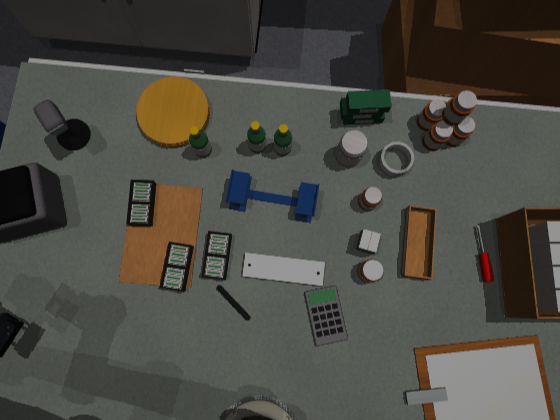

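View pics/scene0.png

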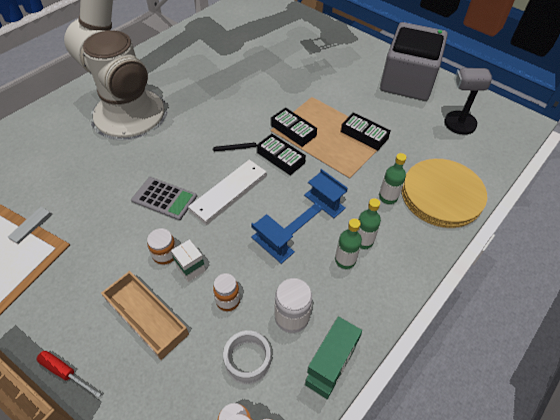

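Top view: three trays at about (140,202), (176,267) and (216,256), deck at (284,269), riser at (273,196), shelf tray at (419,243), jars at (371,198) and (370,271), carton at (369,241), bottles at (200,140), (257,137) and (283,138), can at (352,148).

```bash
cat >> h.py <<'E'
def rect(P,box,zlo,zhi,pct=None):
    u0,v0,u1,v1=box; Q=P[v0:v1,u0:u1].reshape(-1,3)
    Q=Q[(Q[:,2]>zlo)&(Q[:,2]<zhi)]
    return Q
def show(name,Q):
    if len(Q)<5: print(name,"few",len(Q)); return
    (c,s,a)=cv2.minAreaRect((Q[:,:2]*1000).astype(np.float32))
    if s[0]<s[1]: s=s[::-1]; a+=90
    a=(a+90)%180-90
    print(name,"n",len(Q),"c",np.round(c,1),"size",np.round(s,1),"longaxis deg",round(a,1),"med",np.round(np.median(Q,0)*1000,1), "zmax",round(np.percentile(Q[:,2],98)*1000,1))
E
python3 - <<'E'
from h import *
P=np.load("topP.npy")
B=dict(t1=((120,172,162,232),.02,.05),t2=((155,235,195,300),.02,.05),t3=((196,225,236,285),.02,.05),deck=((236,245,332,295),.012,.03),
plates=((220,160,325,230),.052,.064),lips=((220,160,325,230),.066,.08),srp=((395,198,440,285),.028,.045),srpall=((395,198,440,285),.028,.045),
jA=((355,180,390,212),.05,.1),carton=((352,225,386,256),.06,.09),jB=((352,257,390,288),.05,.1),o1=((185,120,215,160),.1,.17),o2=((245,118,268,155),.1,.17),o3=((270,118,296,155),.1,.17),can=((335,125,370,168),.1,.13),table=((200,320,300,380),-.1,.1))
for k,(b,l,h) in B.items(): show(k,rect(P,b,l,h))
for k,b,l,h in(("jAtop",(355,180,390,212),0,0),("jBtop",(352,257,390,288),0,0)):
    Q=rect(P,b,.02,.12); m=np.percentile(Q[:,2],95); show(k,Q[Q[:,2]>m-.006])
# lips separately
for b in((220,160,262,230),(285,160,325,230)): show("lip",rect(P,b,.0655,.08)); show("plate",rect(P,b,.054,.064))
P=np.load("sceneP.npy")
for k,b,l,h in(("can",(270,270,320,335),.1,.12),("jA",(210,270,242,312),.05,.1),("jB",(145,228,176,264),.05,.1),("srp",(98,270,190,358),.028,.045),("t",(255,100,395,180),.025,.05),("deck",(185,155,270,225),.012,.03)): show("S "+k,rect(P,b,l,h))
E
```

```text
t1 n 1041 c [560. 375.] size [120.9  62.6] longaxis deg 4.5 med [559.3 373.8  30.3] zmax 37.0
t2 n 1045 c [401.6 256.5] size [120.   61.5] longaxis deg -3.2 med [400.8 256.4  30.5] zmax 36.9
t3 n 899 c [441.1 156.9] size [119.9  60.9] longaxis deg -1.3 med [440.6 156.7  28.2] zmax 33.8
deck n 1998 c [411.4 -32.2] size [234.7  85.3] longaxis deg 88.7 med [421.6 -23.9  18.9] zmax 23.9
plates n 1067 c [612.6  27.5] size [227.8  84.9] longaxis deg 85.9 med [612.3  94.4  58.7] zmax 63.2
lips n 101 c [613.4  27.4] size [231.9  84. ] longaxis deg 85.8 med [613.  137.6  68.6] zmax 72.9
srp n 438 c [ 527.7 -368. ] size [186.6  75. ] longaxis deg -1.9 med [ 527.2 -371.    34.3] zmax 38.9
srpall n 438 c [ 527.7 -368. ] size [186.6  75. ] longaxis deg -1.9 med [ 527.2 -371.    34.3] zmax 38.9
jA n 326 c [ 625.2 -229.1] size [50.5 46.4] longaxis deg 75.2 med [ 623.  -226.9   77.6] zmax 83.3
carton n 376 c [ 512.3 -229.6] size [51.1 47.3] longaxis deg -12.2 med [ 511.1 -229.4   68.9] zmax 73.4
jB n 396 c [ 437.9 -241. ] size [55.2 51.4] longaxis deg 5.4 med [ 437.5 -240.2   64.6] zmax 69.0
o1 n 19
[... 976 characters left out ...]
 n 518 c [606.1 -62.5] size [84.6 45.5] longaxis deg -2.8 med [605.8 -62.2  58.7] zmax 63.2
S can n 926 c [ 757.8 -171.7] size [66.8 64.6] longaxis deg -48.7 med [ 759.5 -173.5  108.5] zmax 111.5
S jA n 559 c [ 633.5 -233. ] size [49.2 48. ] longaxis deg 88.5 med [ 637.6 -236.4   77.5] zmax 81.1
S jB n 546 c [ 457.  -240.9] size [83.9 54.9] longaxis deg 19.5 med [ 449.7 -247.9   63.9] zmax 68.5
S srp n 681 c [ 532.4 -327.3] size [188.5 158.6] longaxis deg -1.6 med [ 536.9 -365.6   34.3] zmax 38.7
S t n 1974 c [469.3 284.8] size [360.6 212.5] longaxis deg 61.1 med [457.7 255.6  29.1] zmax 34.5
S deck n 1789 c [404.9  -0.7] size [254.6 111. ] longaxis deg 88.4 med [428.3 -32.   18. ] zmax 21.5
```

```bash
python3 - <<'E'
from h import *
i=cv2.imread("pics/top0.png"); P=np.load("topP.npy")
g=i[245:295,236:332]; m=(g.min(2)>125)
Q=P[245:295,236:332][m]; Q=Q[(Q[:,2]>.005)&(Q[:,2]<.04)]; show("deck",Q)
s=cams.camera_info("wrist"); T=r.sense(); print("wristcam in tool", np.array(T["ee_rot"]).T@(-np.array(s["R"]).T@np.array(s["t"]).ravel()-T["tcp_pos"]))
E
```

```text
deck n 1811 c [424.5 -20.3] size [208.9  59.6] longaxis deg 88.8 med [424.1 -20.8  19. ] zmax 23.9
wristcam in tool [ 0.08338889 -0.0004014  -0.16271455]
```

Request:
play_rows(
  commands="0.285 -0.995 0 0 0 -0.394;0.285 -0.995 0 0 0 -0.394;0.285 -0.995 0 0 0 -0.394;0.285 -0.995 0 0 0 -0.394;0.285 -0.995 0 0 0 -0.394;0.285 -0.995 0 0 0 -0.394;0.285 -0.995 0 0 0 -0.394;0.285 -0.995 0 0 0 -0.394;0.285 -0.995 0 0 0 -0.394;0.285 -0.995 0 0 0 -0.394;0.285 -0.995 0 0 0 -0.394;0.285 -0.995 0 0 0 -0.394;0.285 -0.995 0 0 0 -0.394;0.285 -0.995 0 0 0 -0.394;0.285 -0.995 0 0 0 -0.394;0.285 -0.995 0 0 0 -0.394;0.285 -0.995 0 0 0 -0.394;0.285 -0.995 0 0 0 -0.394;0.285 -0.995 0 0 0 -0.394;0.285 -0.995 0 0 0 -0.394",
  grip=87,
)

```text
time_s: 2.1
tcp_pos: [0.4204, -0.0253, 0.2224]
ee_rot: [[-0.024, -1.0, -0.0], [-1.0, 0.024, 0.0], [-0.0, 0.0, -1.0]]
wrist_force: [0.6, 0.2, -0.5]
gripper_width: 1.001
gripper_force: 0.0
```

```bash
python3 - <<'E'
from h import *
i,d,P=pts("wrist"); cv2.imwrite("pics/w1.png",i)
m=(i.min(2)>110)&(P[...,2]>.005)&(P[...,2]<.04)
n,L,st,_=cv2.connectedComponentsWithStats(m.astype(np.uint8))
for k in range(1,n):
    if st[k,4]>800: print(st[k]); show("deck",P[L==k])
E
```

```text
[ 295    7  145  124 7618]
deck n 7618 c [ 322.1 -140.9] size [139.6  84.4] longaxis deg 17.2 med [ 326.8 -144.7   12.4] zmax 14.5
[ 242   89   59  180 9704]
deck n 9704 c [427.5 -21.1] size [209.8  62.2] longaxis deg 88.8 med [427.3 -34.7  20.3] zmax 21.9
[544 161  16  90 969]
deck n 969 c [90.7 18.3] size [115.1  18.9] longaxis deg -78.0 med [92.8 15.6 10. ] zmax 12.5
```

View pics/w1.png

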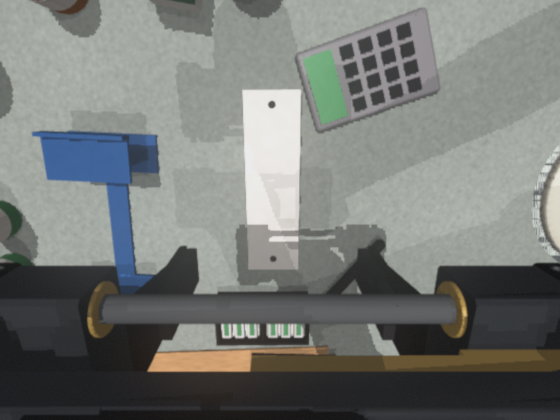

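Wrist view: deck whole at px (272,180), free of obstacles; the grasp is 6.5 mm x, 4 mm y away.

Request:
play_rows(
  commands="0.22 0.14 -1 0 0 0;0 0 -1 0 0 0;0 0 -1 0 0 0;0 0 -1 0 0 0;0 0 -1 0 0 0;0 0 -1 0 0 0;0 0 -0.9 0 0 0;0 0 -0.37 0 0 0;0 0 0 0 0 0;0 0 0 0 0 0",
)

```text
time_s: 3.15
tcp_pos: [0.4273, -0.0197, 0.0046]
ee_rot: [[-0.022, -1.0, -0.0], [-1.0, 0.022, -0.0], [0.0, 0.0, -1.0]]
wrist_force: [-0.1, -0.3, 0.4]
gripper_width: 0.999
gripper_force: 0.0
```

Request:
play_rows(
  commands="0 0 0 0 0 0;0 0 0 0 0 0;0 0 0 0 0 0;0 0 0 0 0 0;0 0 0 0 0 0;0 0 0 0 0 0;0 0 0.3 0 0 0;0 0 0.6 0 0 0;0 0 1 0 0 0;0 0 1 0 0 0;0 0 1 0 0 0;0 0 1 0 0 0;0 0 0 0 0 0",
  grip=40,
)

```text
time_s: 4.45
tcp_pos: [0.4298, -0.0192, 0.1555]
ee_rot: [[-0.021, -1.0, 0.01], [-1.0, 0.021, 0.002], [-0.003, -0.01, -1.0]]
wrist_force: [1.0, 0.3, -2.1]
gripper_width: 0.714
gripper_force: 30.0
```

Request:
play_rows(
  commands="0.5 0.2 0.1 0 0 -0.04;0.8 0.2 0 0 0 -0.04;0.8 0.2 0 0 0 -0.04;0.8 0.2 0 0 0 -0.04;0.8 0.2 0 0 0 -0.04;0.8 0.2 0 0 0 -0.04;0.8 0.2 0 0 0 -0.04;0.5 0.2 0 0 0 -0.05;0.1 0 0 0 0 0;0 0 0 0 0 0;0 0 0 0 0 0",
)

```text
time_s: 5.55
tcp_pos: [0.6028, 0.0278, 0.1535]
ee_rot: [[-0.072, -0.997, -0.003], [-0.997, 0.072, -0.0], [0.0, 0.002, -1.0]]
wrist_force: [-0.3, 0.7, -2.5]
gripper_width: 0.708
gripper_force: 30.0
```

```bash
python3 - <<'E'
from h import *
print(r.sense()["tcp_pos"])
i,d,P=pts("wrist"); cv2.imwrite("pics/w2.png",i)
h=cv2.cvtColor(i,cv2.COLOR_BGR2HSV); bl=(h[...,1]>90)&(abs(h[...,0].astype(int)-112)<15)
Z=P[...,2]
show("plate",P[bl&(Z>.054)&(Z<.063)]); show("lip",P[bl&(Z>.067)&(Z<.074)])
wh=(i.min(2)>100)&(h[...,1]<60)&(Z>.1)&(Z<.25)
n,L,st,_=cv2.connectedComponentsWithStats(wh.astype(np.uint8))
for k in range(1,n):
    if st[k,4]>800: print(st[k]); show("deck",P[L==k])
E
```

```text
[0.60280855 0.02783237 0.15349475]
plate few 4
lip n 29 c [656.8  24.8] size [230.8   2.9] longaxis deg 85.9 med [663.4 135.4  70.3] zmax 71.2
[  201    47   151   247 32891]
deck n 32891 c [599.6 -20.6] size [115.1  65.1] longaxis deg 86.9 med [600.3 -30.  169.1] zmax 170.4
[ 219  324  115   32 2049]
deck n 2049 c [605.4  39.8] size [71.8 61.4] longaxis deg 86.3 med [617.5  61.6 169. ] zmax 170.1
```

View pics/w2.png

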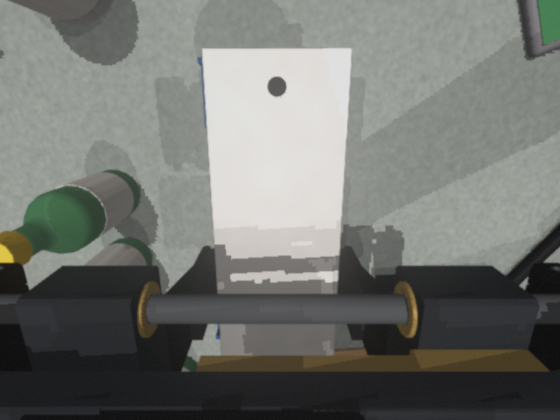

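Deck in hand centred near (602,27), riser centre at (615,28): shift 12.5 mm and lower.

Request:
play_rows(
  commands="0.2 0.03 -0.4 0 0 0;0.217 0 -0.8 0 0 0;0 0 -0.8 0 0 0;0 0 -0.5 0 0 0;0 0 -0.3 0 0 0;0 0 -0.1 0 0 0;0 0 -0.05 0 0 0;0 0 0 0 0 0;0 0 0 0 0 0",
)

```text
time_s: 6.5
tcp_pos: [0.6173, 0.0292, 0.0669]
ee_rot: [[-0.071, -0.997, 0.002], [-0.997, 0.071, 0.0], [-0.001, -0.002, -1.0]]
wrist_force: [0.6, -0.0, -2.6]
gripper_width: 0.71
gripper_force: 30.0
```

Request:
play_rows(
  commands="0 0 0 0 0 0;0 0 0 0 0 0;0 0 0 0 0 0;0 0 0.3 0 0 0;0 0 1 0 0 0;-0.7 0 1 0 0 0;-1 0.8 1 0 0 0;-1 1 1 0 0 0;-1 1 1 0 0 0;-1 1 0 0 0 0;-1 1 0 0 0 0;0 1 0 0 0 0;0 0 0 0 0 0",
  grip=87,
)

```text
time_s: 7.8
tcp_pos: [0.4478, 0.2036, 0.2242]
ee_rot: [[-0.067, -0.998, 0.003], [-0.998, 0.067, 0.002], [-0.002, -0.003, -1.0]]
wrist_force: [0.4, -1.0, 0.0]
gripper_width: 0.999
gripper_force: 0.0
```

```bash
cat >> h.py <<'E'
def topdeck(zlo,zhi,box,white=True):
    i,d,P=pts("top"); u0,v0,u1,v1=box
    g=i[v0:v1,u0:u1]; Q=P[v0:v1,u0:u1]; m=(Q[...,2]>zlo)&(Q[...,2]<zhi)
    if white: m&=g.min(2)>110
    return i,Q[m]
E
python3 - <<'E'
from h import *
i,Q=topdeck(.07,.095,(215,150,335,235)); show("deck",Q); cv2.imwrite("pics/t2.png",i)
i,d,P=pts("wrist"); 
h=cv2.cvtColor(i,cv2.COLOR_BGR2HSV); Z=P[...,2]
show("Wdeck",P[(i.min(2)>110)&(h[...,1]<60)&(Z>.074)&(Z<.086)])
blk=(Z>.012)&(Z<.042)&(i.max(2)<70)
n,L,st,_=cv2.connectedComponentsWithStats(cv2.morphologyEx(blk.astype(np.uint8),cv2.MORPH_CLOSE,np.ones((15,15))))
for k in range(1,n):
    if st[k,4]>2500: print(st[k]); show("tray",P[(L==k)&(Z>.012)&(Z<.042)])
E
```

```text
deck n 1869 c [615.   28.5] size [208.9  62.3] longaxis deg 85.7 med [614.6  28.2  78.7] zmax 83.4
Wdeck n 10002 c [642.3 125.5] size [226.8  94. ] longaxis deg 66.2 med [620.1  73.9  80.6] zmax 82.1
```

Request:
play_rows(
  commands="0 -0.13 -0.2 0 0 0.897;0 -0.13 -0.2 0 0 0.897;0 -0.13 -0.2 0 0 0.897;0 -0.13 -0.2 0 0 0.897;0 -0.13 -0.2 0 0 0.897;-0.14 -0.13 -0.2 0 0 0.897;0 -0.13 -0.2 0 0 0.897;0 -0.13 -0.2 0 0 0.897;0 -0.13 -0.2 0 0 0.897;0 -0.13 -0.2 0 0 0.897;0 -0.13 -0.2 0 0 0.897;0 -0.14 -0.2 0 0 0.897;0 0 -0.5 0 0 0;0 0 -1 0 0 0;0 0 -1 0 0 0;0 0 -1 0 0 0;0 0 -0.7 0 0 0;0 0 -0.4 0 0 0;0 0 0 0 0 0",
)

```text
time_s: 9.8
tcp_pos: [0.443, 0.152, 0.0112]
ee_rot: [[1.0, -0.03, -0.003], [-0.03, -1.0, -0.003], [-0.003, 0.003, -1.0]]
wrist_force: [0.1, -0.9, 0.5]
gripper_width: 0.999
gripper_force: 0.0
```

Request:
play_rows(
  commands="0 0.13 -0.15 0 0 0;0 0 0 0 0 0;0 0 0 0 0 0",
)

```text
time_s: 10.1
tcp_pos: [0.4443, 0.158, 0.0089]
ee_rot: [[1.0, -0.028, 0.001], [-0.028, -1.0, 0.001], [0.001, -0.001, -1.0]]
wrist_force: [-0.1, -0.2, 0.2]
gripper_width: 0.998
gripper_force: 0.0
```

Request:
play_rows(
  commands="0 0 0 0 0 0;0 0 0 0 0 0;0 0 0 0 0 0;0 0 0 0 0 0;0 0 0 0 0 0;0 0 0.3 0 0 0;0 0 0.7 0 0 0;0 0 1 0 0 0;0 0 1 0 0 0;0 0 1 0 0 0;0 0 1 0 0 0;0 0 0.8 0 0 0;0 0 0 0 0 0",
  grip=40,
)

```text
time_s: 11.4
tcp_pos: [0.4455, 0.1587, 0.186]
ee_rot: [[1.0, -0.027, 0.007], [-0.027, -1.0, 0.005], [0.007, -0.005, -1.0]]
wrist_force: [1.3, -0.2, -1.3]
gripper_width: 0.688
gripper_force: 30.0
```

Request:
play_rows(
  commands="0.446 -0.285 0 0 0 -0.829;0.446 -0.285 0 0 0 -0.829;0.446 -0.285 0 0 0 -0.829;0.446 -0.285 0 0 0 -0.829;0.446 -0.285 0 0 0 -0.829;0.446 -0.285 0 0 0 -0.829;0.446 -0.285 0 0 0 -0.829;0.446 -0.285 0 0 0 -0.829;0.446 -0.285 0 0 0 -0.829;0.446 -0.285 0 0 0 -0.829;0.446 -0.285 0 0 0 -0.829;0.446 -0.285 0 0 0 -0.829;0.446 -0.285 0 0 0 -0.829;0 0 0 0 0 0;0 0 0 0 0 0;0 0 0 0 0 0",
)

```text
time_s: 13.0
tcp_pos: [0.6167, 0.0467, 0.1815]
ee_rot: [[-0.072, -0.997, -0.002], [-0.997, 0.072, -0.0], [0.0, 0.002, -1.0]]
wrist_force: [0.2, 0.2, -0.9]
gripper_width: 0.689
gripper_force: 30.0
```

Request:
play_rows(
  commands="0.07 0.03 -0.4 0 0 0;0 0 -0.8 0 0 0;0 0 -0.8 0 0 0;0 0 -0.6 0 0 0;0 0 -0.3 0 0 0;0 0 -0.1 0 0 0;0 0 -0.05 0 0 0;0 0 0 0 0 0;0 0 0 0 0 0",
)

```text
time_s: 13.9
tcp_pos: [0.6204, 0.0476, 0.0917]
ee_rot: [[-0.073, -0.997, 0.002], [-0.997, 0.073, 0.001], [-0.001, -0.002, -1.0]]
wrist_force: [-0.5, 0.8, -2.0]
gripper_width: 0.681
gripper_force: 30.0
```

Request:
play_rows(
  commands="0 0 0 0 0 0;0 0 0 0 0 0;0 0 0 0 0 0;0 0 0.3 0 0 0;0 0 1 0 0 0;0 0 1 0 0 0;0 0 1 0 0 0;-0.5 0.3 0.6 0 0 0;-0.9 0.9 0 0 0 0;-0.9 0.9 0 0 0 0;-0.9 0.9 0 0 0 0;-0.9 0.9 0 0 0 0;-0.9 0.9 0 0 0 0;-0.9 0.9 0 0 0 0;-0.9 0.9 0 0 0 0;-0.33 0.33 0 0 0 0;0 0 0 0 0 0",
  grip=87,
)

```text
time_s: 15.6
tcp_pos: [0.405, 0.2566, 0.2088]
ee_rot: [[-0.07, -0.998, 0.001], [-0.998, 0.07, 0.001], [-0.002, -0.001, -1.0]]
wrist_force: [0.2, -0.8, -0.3]
gripper_width: 1.002
gripper_force: 0.0
```

```bash
python3 - <<'E'
from h import *
i,d,P=pts("top"); cv2.imwrite("pics/t3.png",i)
show("stack",rect(P,(215,140,335,235),.095,.125))
show("deck",rect(P,(215,140,335,235),.07,.088))
E
```

```text
stack n 1184 c [668.8  43.8] size [164.4 120.3] longaxis deg -4.0 med [618.4  45.8 107. ] zmax 114.1
deck n 1087 c [664.8  21.6] size [232.5 179.9] longaxis deg 83.7 med [610.2 -20.2  78.8] zmax 86.3
```

Request:
play_rows(
  commands="0 0 -0.2 0 0 0.881;0 0 -0.2 0 0 0.881;0 0 -0.2 0 0 0.881;0 0 -0.2 0 0 0.881;0 0 -0.2 0 0 0.881;0 0 -0.2 0 0 0.881;0 0 -0.2 0 0 0.881;0 0 -0.2 0 0 0.881;0 0 -0.2 0 0 0.881;0 0 -0.2 0 0 0.881;0 0 -0.2 0 0 0.881;0 0 -0.2 0 0 0.881;0 0 -0.5 0 0 0;0 0 -1 0 0 0;0 0 -1 0 0 0;0 0 -0.9 0 0 0;0 0 -0.5 0 0 0;0 0 -0.25 0 0 0;0 0 0 0 0 0;0 0 0 0 0 0",
)

```text
time_s: 17.65
tcp_pos: [0.4067, 0.2556, 0.0119]
ee_rot: [[0.998, -0.059, 0.001], [-0.059, -0.998, 0.001], [0.001, -0.001, -1.0]]
wrist_force: [0.9, -0.0, 0.4]
gripper_width: 0.998
gripper_force: 0.0
```

Request:
play_rows(
  commands="-0.09 0 0 0 0 0;0 0 0 0 0 0;0 0 0 0 0 0;0 0 0 0 0 0;0 0 0 0 0 0;0 0 0 0 0 0;0 0 0.3 0 0 0;0 0 0.7 0 0 0;0 0 1 0 0 0;0 0 1 0 0 0;0 0 1 0 0 0;0 0 1 0 0 0;0 0 0.8 0 0 0;0 0 0 0 0 0",
  grip=40,
)

```text
time_s: 19.05
tcp_pos: [0.4045, 0.2565, 0.1888]
ee_rot: [[0.998, -0.058, 0.005], [-0.058, -0.998, 0.005], [0.005, -0.006, -1.0]]
wrist_force: [0.3, 0.7, -0.8]
gripper_width: 0.687
gripper_force: 30.0
```

Request:
play_rows(
  commands="0.507 -0.59 0 0 0 -0.755;0.507 -0.59 0 0 0 -0.755;0.507 -0.59 0 0 0 -0.755;0.507 -0.59 0 0 0 -0.755;0.507 -0.59 0 0 0 -0.755;0.507 -0.59 0 0 0 -0.755;0.507 -0.59 0 0 0 -0.755;0.507 -0.59 0 0 0 -0.755;0.507 -0.59 0 0 0 -0.755;0.507 -0.59 0 0 0 -0.755;0.507 -0.59 0 0 0 -0.755;0.507 -0.59 0 0 0 -0.755;0.507 -0.59 0 0 0 -0.755;0.507 -0.59 0 0 0 -0.755;0 0 0 0 0 0;0 0 0 0 0 0;0 0 0 0 0 0",
)

```text
time_s: 20.75
tcp_pos: [0.6151, 0.0078, 0.1843]
ee_rot: [[-0.072, -0.997, -0.002], [-0.997, 0.072, -0.0], [0.0, 0.002, -1.0]]
wrist_force: [-0.4, 0.2, -2.2]
gripper_width: 0.688
gripper_force: 30.0
```

Request:
play_rows(
  commands="0.07 0 -0.4 0 0 0;0 0 -0.7 0 0 0;0 0 -0.5 0 0 0;0 0 -0.3 0 0 0;0 0 -0.1 0 0 0;0 0 -0.05 0 0 0;0 0 0 0 0 0;0 0 0 0 0 0",
)

```text
time_s: 21.55
tcp_pos: [0.6187, 0.0076, 0.1245]
ee_rot: [[-0.073, -0.997, 0.002], [-0.997, 0.073, 0.0], [-0.0, -0.002, -1.0]]
wrist_force: [0.9, -1.0, -1.4]
gripper_width: 0.687
gripper_force: 30.0
```

Request:
play_rows(
  commands="0 0 0 0 0 0;0 0 0 0 0 0;0 0 0 0 0 0;0 0 0.3 0 0 0;0 0 1 0 0 0;0 0 1 0 0 0;0 0 0.8 0 0 0;-0.05 0.6 0 0 0 0;-0.15 1 0 0 0 0;-0.15 1 0 0 0 0;-0.15 1 0 0 0 0;-0.15 1 0 0 0 0;-0.15 1 0 0 0 0;-0.15 1 0 0 0 0;-0.15 1 0 0 0 0;-0.15 1 0 0 0 0;-0.15 1 0 0 0 0;-0.15 1 0 0 0 0;-0.15 1 0 0 0 0;-0.13 0.6 0 0 0 0",
  grip=87,
)

```text
time_s: 23.55
tcp_pos: [0.5624, 0.3758, 0.2162]
ee_rot: [[-0.071, -0.997, -0.001], [-0.997, 0.071, -0.0], [0.0, 0.001, -1.0]]
wrist_force: [0.4, -0.3, 0.7]
gripper_width: 0.996
gripper_force: 0.0
```

```bash
python3 - <<'E'
from h import *
print(r.sense()["tcp_pos"], r.sense()["joints"].round(1))
i,d,P=pts("top"); cv2.imwrite("pics/t3.png",cv2.resize(i[120:300,200:450],None,fx=3,fy=3))
Q=rect(P,(215,140,335,235),.13,.15);Q=Q[Q[:,0]<.68]; show("B",Q)
Q=rect(P,(215,140,335,235),.1,.118);Q=Q[Q[:,0]<.68]; show("A",Q)
show("t1",rect(P,(120,172,162,232),.02,.05))
E
```

```text
[0.56235712 0.37575761 0.21619817] [ 47.4  27.3   8.   -0.  -70.7 -51.5]
B n 1105 c [615.7   6.9] size [120.   61.4] longaxis deg 85.7 med [614.9   7.1 139.5] zmax 145.8
A n 441 c [616.1  27.5] size [159.4  61.2] longaxis deg 86.2 med [612.8  81.7 109. ] zmax 117.0
t1 n 1034 c [560.2 374.7] size [121.2  63.2] longaxis deg 4.1 med [560.1 374.   29.9] zmax 36.7
```

View pics/t3.png

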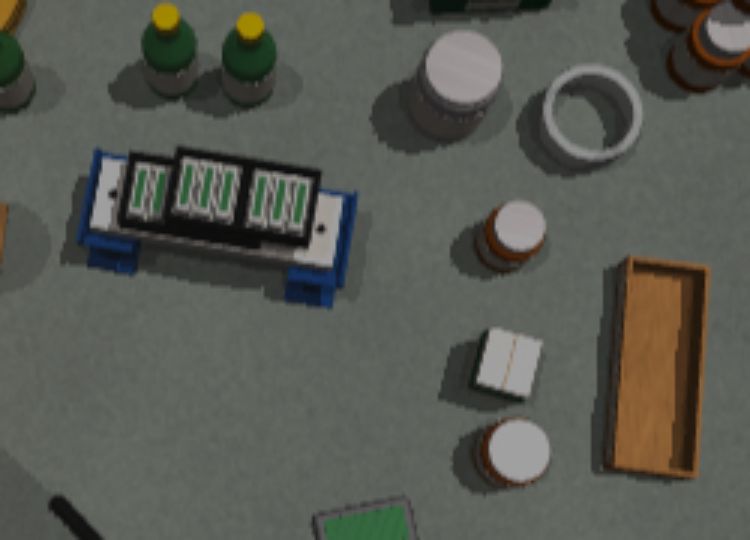

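Stack view: second tray shifted 39 mm, flat, B spans the centre; jars and carton at crop (515,230), (515,450) and (508,362) unmoved.

Request:
play_rows(
  commands="0 0 -0.2 0 0 0.881;0 0 -0.2 0 0 0.881;0 0 -0.2 0 0 0.881;0 0 -0.2 0 0 0.881;0 0 -0.2 0 0 0.881;0 0 -0.2 0 0 0.881;0 0 -0.2 0 0 0.881;0 0 -0.2 0 0 0.881;0 0 -0.2 0 0 0.881;0 0 -0.2 0 0 0.881;0 0 -0.2 0 0 0.881;0 0 -0.2 0 0 0.881;0 0 -0.2 0 0 0.881;0 0 -0.5 0 0 0;0 0 -1 0 0 0;0 0 -1 0 0 0;0 0 -1 0 0 0;0 0 -0.5 0 0 0;0 0 -0.2 0 0 0;0 0 0 0 0 0",
)

```text
time_s: 25.6
tcp_pos: [0.5634, 0.3734, 0.0125]
ee_rot: [[0.997, 0.074, -0.0], [0.074, -0.997, -0.001], [-0.0, 0.001, -1.0]]
wrist_force: [0.7, 1.2, 0.5]
gripper_width: 1.002
gripper_force: 0.0
```

Request:
play_rows(
  commands="0 0 0 0 0 0;0 0 0 0 0 0;0 0 0 0 0 0;0 0 0 0 0 0;0 0 0 0 0 0;0 0 0 0 0 0;0 0 0.3 0 0 0;0 0 0.7 0 0 0;0 0 1 0 0 0;0 0 1 0 0 0;0 0 1 0 0 0;0 0 1 0 0 0;0 0 1 0 0 0;0 0 0.8 0 0 0;0 0 0 0 0 0",
  grip=40,
)

```text
time_s: 27.1
tcp_pos: [0.5648, 0.3744, 0.2213]
ee_rot: [[0.997, 0.074, 0.006], [0.074, -0.997, 0.005], [0.007, -0.004, -1.0]]
wrist_force: [-1.0, -0.7, -0.8]
gripper_width: 0.689
gripper_force: 30.0
```

Request:
play_rows(
  commands="0.135 -0.777 0 0 0 -0.819;0.135 -0.777 0 0 0 -0.819;0.135 -0.777 0 0 0 -0.819;0.135 -0.777 0 0 0 -0.819;0.135 -0.777 0 0 0 -0.819;0.135 -0.777 0 0 0 -0.819;0.135 -0.777 0 0 0 -0.819;0.135 -0.777 0 0 0 -0.819;0.135 -0.777 0 0 0 -0.819;0.135 -0.777 0 0 0 -0.819;0.135 -0.777 0 0 0 -0.819;0.135 -0.777 0 0 0 -0.819;0.135 -0.777 0 0 0 -0.819;0.135 -0.777 0 0 0 -0.819;0 0 0 0 0 0;0 0 0 0 0 0;0 0 0 0 0 0",
)

```text
time_s: 28.8
tcp_pos: [0.6195, 0.0476, 0.2158]
ee_rot: [[-0.074, -0.997, -0.002], [-0.997, 0.074, -0.0], [0.0, 0.002, -1.0]]
wrist_force: [0.8, 0.8, -0.3]
gripper_width: 0.685
gripper_force: 30.0
```

Request:
play_rows(
  commands="0.03 0.02 -0.4 0 0 0;0 0 -0.7 0 0 0;0 0 -0.5 0 0 0;0 0 -0.3 0 0 0;0 0 -0.1 0 0 0;0 0 -0.07 0 0 0;0 0 0 0 0 0;0 0 0 0 0 0",
)

```text
time_s: 29.6
tcp_pos: [0.6214, 0.0479, 0.1554]
ee_rot: [[-0.075, -0.997, 0.002], [-0.997, 0.075, 0.0], [-0.001, -0.002, -1.0]]
wrist_force: [-0.1, 0.2, -2.4]
gripper_width: 0.686
gripper_force: 30.0
```

Request:
play_rows(
  commands="0 0 0 0 0 0;0 0 0 0 0 0;0 0 0 0 0 0;0 0 0.3 0 0 0;0 0 1 0 0 0;0 0 1 0 0 0;0 0 1 0 0 0;0 0 1 0 0 0;0 0 0.5 0 0 0",
  grip=87,
)

```text
time_s: 30.5
tcp_pos: [0.622, 0.0476, 0.3032]
ee_rot: [[-0.075, -0.997, 0.006], [-0.997, 0.075, 0.001], [-0.001, -0.006, -1.0]]
wrist_force: [0.1, -0.5, 0.0]
gripper_width: 1.002
gripper_force: 0.0
```

Request:
play_rows(
  commands="-0.583 -0.805 0 0 0 0.764;-0.583 -0.805 0 0 0 0.764;-0.583 -0.805 0 0 0 0.764;-0.583 -0.805 0 0 0 0.764;-0.583 -0.805 0 0 0 0.764;-0.583 -0.805 0 0 0 0.764;-0.583 -0.805 0 0 0 0.764;-0.583 -0.805 0 0 0 0.764;-0.583 -0.805 0 0 0 0.764;-0.583 -0.805 0 0 0 0.764;-0.583 -0.805 0 0 0 0.764;-0.583 -0.805 0 0 0 0.764;-0.583 -0.805 0 0 0 0.764;-0.583 -0.805 0 0 0 0.764;0 0 0 0 0 0;0 0 0 0 0 0;0 0 0 0 0 0",
)

```text
time_s: 32.2
tcp_pos: [0.3764, -0.2901, 0.299]
ee_rot: [[0.999, -0.042, 0.001], [-0.042, -0.999, -0.0], [0.001, 0.0, -1.0]]
wrist_force: [-0.2, 0.3, -0.3]
gripper_width: 0.999
gripper_force: 0.0
```

```bash
python3 - <<'E'
from h import *
print(r.sense()["tcp_pos"], r.sense()["joints"].round(1))
i,d,P=pts("top"); 
Q=rect(P,(205,120,335,235),.162,.18);Q=Q[Q[:,0]<.69]; show("C",Q)
Q=rect(P,(205,120,335,235),.13,.15);Q=Q[Q[:,0]<.68]; show("B",Q)
for k,b in(("jAtop",(340,170,400,220)),("carton",(345,218,392,257)),("jBtop",(345,255,400,295))):
    Q=rect(P,b,.02,.12); m=np.percentile(Q[:,2],95); show(k,Q[Q[:,2]>m-.006])
i,d,P=pts("wrist"); cv2.imwrite("pics/w3.png",i); np.save("w3P.npy",P)
E
```

```text
[ 0.37638406 -0.29007234  0.29903084] [-18.    4.3 -12.   -0.  -73.6 105.6]
C n 1176 c [618.6  48.6] size [120.2  61.3] longaxis deg 85.6 med [617.5  49.2 171.7] zmax 177.3
B n 484 c [617.2  27.5] size [161.5  61.1] longaxis deg 85.8 med [608.2 -26.6 140. ] zmax 148.7
jAtop n 204 c [ 627.7 -230.5] size [41.9 41.8] longaxis deg 67.8 med [ 626.7 -229.9   78.9] zmax 83.0Traceback (most recent call last):
  File "<stdin>", line 7, in <module>
    return _quantile_unchecked(
        a, q, axis, out, overwrite_input, method, keepdims, weights)
    return _ureduce(a,
                    func=_quantile_ureduce_func,
    ...<5 lines>...
                    overwrite_input=overwrite_input,
                    method=method)
    r = func(a, **kwargs)
    result = _quantile(arr,
                       quantiles=q,
    ...<2 lines>...
                       out=out,
                       weights=wgt)
    slices_having_nans = np.isnan(arr[-1, ...])
                                  ~~~^^^^^^^^^
IndexError: index -1 is out of bounds for axis 0 with size 0
```

```bash
python3 - <<'E'
from h import *
i,d,P=pts("wrist"); cv2.imwrite("pics/w3.png",i); np.save("w3P.npy",P)
Z=P[...,2]
def comps(n,lo,hi,mn=300):
    k,L,st,_=cv2.connectedComponentsWithStats(((Z>lo)&(Z<hi)).astype(np.uint8))
    for j in range(1,k):
        if st[j,4]>mn: print(st[j].tolist()); show(n,P[L==j])
comps("h80",.077,.083); comps("h70",.068,.072); comps("h66",.064,.068); comps("srp",.033,.039)
E
```

```text
[539, 0, 21, 182, 775]
h80 n 775 c [ 458.1 -593.8] size [190.7   4.4] longaxis deg 5.8 med [ 469.7 -592.7   80. ] zmax 82.9
[533, 0, 20, 180, 489]
h70 n 489 c [ 459.2 -593.6] size [193.3   3.9] longaxis deg 6.0 med [ 467.  -592.8   70. ] zmax 72.0
[195, 27, 45, 56, 2026]
h70 n 2026 c [ 516.7 -229.7] size [50.1 46.4] longaxis deg -10.8 med [ 517.2 -229.8   70.3] zmax 71.8
[531, 0, 19, 179, 462]
h66 n 462 c [ 460.  -593.5] size [193.9   3.6] longaxis deg 5.6 med [ 469.2 -592.8   66. ] zmax 68.0
[213, 101, 44, 45, 1531]
h66 n 1531 c [ 443.5 -243.1] size [50.5 50.1] longaxis deg 87.8 med [ 444.2 -243.2   66.3] zmax 67.7
[306, 0, 65, 122, 1094]
srp n 1094 c [ 506.6 -367.1] size [133.4  72.6] longaxis deg -2.0 med [ 498.  -377.3   36.3] zmax 38.1
[513, 0, 17, 174, 587]
srp n 587 c [ 464.3 -593.3] size [202.4   3.6] longaxis deg 5.9 med [ 476.9 -591.9   36. ] zmax 38.9
```

View pics/w3.png

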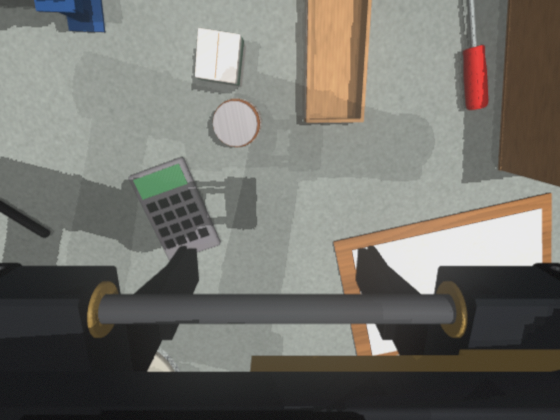

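Wrist view: carton at px (218,55), squat jar at (236,123), shelf tray end at (335,120). Picking the squat jar first.

Request:
play_rows(
  commands="0.56 0.39 -0.8 0 0 0;0.56 0.39 -0.8 0 0 0;0.56 0.39 -0.8 0 0 0;0.55 0.4 -0.8 0 0 0;0 0 -1 0 0 0;0 0 -1 0 0 0;0 0 -1 0 0 0;0 0 -1 0 0 0;0 0 -0.9 0 0 0;0 0 -0.4 0 0 0;0 0 -0.2 0 0 0;0 0 0 0 0 0;0 0 0 0 0 0",
)

```text
time_s: 33.6
tcp_pos: [0.4438, -0.2432, 0.0383]
ee_rot: [[0.999, -0.041, 0.001], [-0.041, -0.999, -0.0], [0.001, 0.0, -1.0]]
wrist_force: [0.6, 0.1, -0.4]
gripper_width: 1.0
gripper_force: 0.0
```

Request:
play_rows(
  commands="0 0 0 0 0 0;0 0 0 0 0 0;0 0 0 0 0 0;0 0 0 0 0 0;0 0 0 0 0 0;0 0 0 0 0 0;0 0 0.3 0 0 0;0 0 0.7 0 0 0;0 0 1 0 0 0;0.1 -0.4 0.5 0 0 0;0.3 -1 0 0 0 0;0.3 -1 0 0 0 0;0.3 -1 0 0 0 0;0.1 -0.7 0 0 0 0;0 0 0 0 0 0;0 0 0 0 0 0;0 0 0 0 0 0",
  grip=40,
)

```text
time_s: 35.3
tcp_pos: [0.4754, -0.3655, 0.1124]
ee_rot: [[0.999, -0.041, -0.001], [-0.041, -0.999, 0.001], [-0.001, -0.001, -1.0]]
wrist_force: [0.0, 0.4, -2.1]
gripper_width: 0.655
gripper_force: 30.0
```

```bash
python3 - <<'E'
from h import *
print(r.sense()["tcp_pos"])
i,d,P=pts("wrist"); cv2.imwrite("pics/w4.png",i)
Z=P[...,2]; X=P[...,0]; Y=P[...,1]
m=(Z>.033)&(Z<.039)&(Y<-.31)&(Y>-.43); show("srp",P[m])
for x in np.arange(.48,.64,.02):
    q=Y[m&(abs(X-x)<.006)]; 
    if len(q): print(round(x,2),len(q),np.percentile(q,[1,99]).round(4), q[q<-.37].mean().round(4) if (q<-.37).any() else None, q[q>-.36].mean().round(4) if (q>-.36).any() else None)
show("tall",P[(Z>.077)&(Z<.083)&(X>.57)&(Y>-.3)])
print(np.nanmax(X[m]))
E
```

```text
[ 0.47536929 -0.36545248  0.11241135]
srp n 3558 c [ 543.  -368.3] size [163.   72.3] longaxis deg -1.7 med [ 574.4 -371.    36.3] zmax 37.8
0.48 165 [-0.4019 -0.3306] -0.4002 -0.3325
0.5 189 [-0.4027 -0.331 ] -0.4007 -0.3331
0.52 194 [-0.4034 -0.3317] -0.4014 -0.3338
0.54 212 [-0.404  -0.3322] -0.4021 -0.3343
0.56 232 [-0.4046 -0.333 ] -0.4026 -0.335
0.58 248 [-0.4052 -0.3335] -0.4032 -0.3356
0.6 272 [-0.4058 -0.334 ] -0.4038 -0.3362
0.62 897 [-0.4061 -0.335 ] -0.3904 -0.3447
tall n 558 c [ 614. -236.] size [20.9  7.4] longaxis deg 89.4 med [ 614.3 -234.7   80.1] zmax 81.7
0.6253536344071609
```

View pics/w4.png

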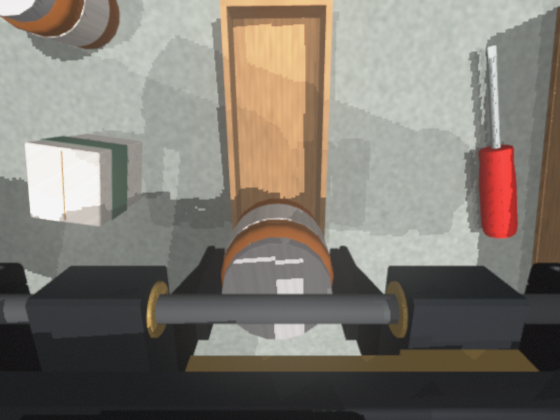

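Request:
play_rows(
  commands="0.03 -0.03 -0.4 0 0 0;0 0 -0.7 0 0 0;0 0 -0.6 0 0 0;0 0 -0.35 0 0 0;0 0 -0.2 0 0 0;0 0 -0.07 0 0 0;0 0 0 0 0 0;0 0 0 0 0 0",
)

```text
time_s: 36.15
tcp_pos: [0.4774, -0.3675, 0.0438]
ee_rot: [[0.999, -0.041, 0.001], [-0.041, -0.999, -0.001], [0.001, 0.001, -1.0]]
wrist_force: [-0.9, 0.9, -1.7]
gripper_width: 0.654
gripper_force: 30.0
```

Request:
play_rows(
  commands="0 0 0 0 0 0;0 0 0 0 0 0;0 0 0 0 0 0;0 0 0.3 0 0 0;0 0 1 0 0 0;0 0 1 0 0 0;0 0 1 0 0 0;0.2 0.7 0 0 0 -0.2;0.3 1 0 0 0 -0.2;0.3 1 0 0 0 -0.2;0.3 1 0 0 0 -0.2;0.27 0.87 0 0 0 -0.18;0 0 0 0 0 0;0 0 0 0 0 0;0 0 0 0 0 0",
  grip=87,
)

```text
time_s: 37.65
tcp_pos: [0.5179, -0.2306, 0.1424]
ee_rot: [[0.982, -0.188, 0.0], [-0.188, -0.982, -0.0], [0.001, 0.0, -1.0]]
wrist_force: [-0.1, -0.4, 0.1]
gripper_width: 0.993
gripper_force: 0.0
```

```bash
python3 - <<'E'
from h import *
print(r.sense()["tcp_pos"])
i,d,P=pts("wrist"); cv2.imwrite("pics/w5.png",i)
Z=P[...,2]; X=P[...,0]; Y=P[...,1]
show("carton",P[(Z>.068)&(Z<.072)&(X<.57)&(Y>-.3)])
show("tall",P[(Z>.077)&(Z<.083)&(X>.57)&(Y>-.3)])
i,d,P=pts("scene"); cv2.imwrite("pics/s5.png",i)
E
```

```text
[ 0.51787334 -0.23063603  0.1424048 ]
carton n 3708 c [ 529.  -164.6] size [178.5  50.3] longaxis deg 79.2 med [ 518.  -229.7   70.3] zmax 71.6
tall n 6839 c [ 617.1 -146.7] size [211.4  62. ] longaxis deg -85.8 med [ 625.2 -217.6   80.3] zmax 81.8
```

View pics/s5.png

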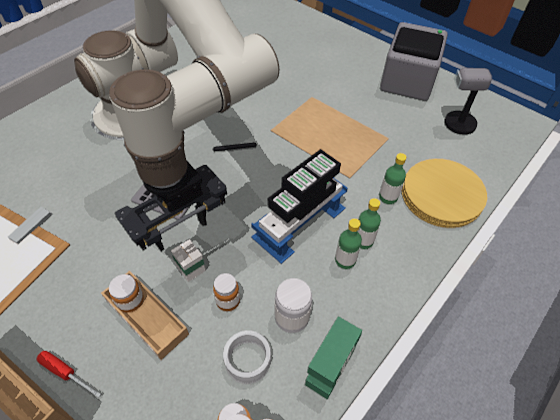

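Scene: squat jar stands in the shelf tray at px (124,290), the stack is level at (300,185), gripper over the carton.

Request:
play_rows(
  commands="0 0.02 -0.5 0 0 0;0 0 -0.9 0 0 0;0 0 -0.9 0 0 0;0 0 -0.7 0 0 0;0 0 -0.35 0 0 0;0 0 -0.13 0 0 0;0 0 0 0 0 0;0 0 0 0 0 0",
)

```text
time_s: 38.55
tcp_pos: [0.5188, -0.2298, 0.0386]
ee_rot: [[0.982, -0.187, 0.002], [-0.187, -0.982, -0.001], [0.002, 0.0, -1.0]]
wrist_force: [-0.6, -0.3, 1.3]
gripper_width: 0.999
gripper_force: 0.0
```

Request:
play_rows(
  commands="0 0 0 0 0 0;0 0 0 0 0 0;0 0 0 0 0 0;0 0 0 0 0 0;0 0 0 0 0 0;0 0 0 0 0 0;0 0 0 0 0 0;0 0 0.3 0 0 0;0 0 0.7 0 0 0;0 0 1 0 0 0;0.07 -0.4 1 0 0 0.2;0.12 -1 0 0 0 0.2;0.12 -1 0 0 0 0.2;0.12 -1 0 0 0 0.2;0.12 -0.8 0 0 0 0.23;0.02 -0.4 0 0 0 0;0 0 0 0 0 0;0 0 0 0 0 0;0 0 0 0 0 0",
  grip=30,
)

```text
time_s: 40.45
tcp_pos: [0.5349, -0.3663, 0.1277]
ee_rot: [[0.999, -0.033, -0.0], [-0.033, -0.999, 0.0], [-0.0, -0.0, -1.0]]
wrist_force: [-0.0, -0.1, -1.0]
gripper_width: 0.527
gripper_force: 30.0
```

Request:
play_rows(
  commands="0.04 -0.05 -0.4 0 0 0;0 0 -0.8 0 0 0;0 0 -0.7 0 0 0;0 0 -0.5 0 0 0;0 0 -0.3 0 0 0;0 0 -0.1 0 0 0;0 0 -0.03 0 0 0;0 0 0 0 0 0;0 0 0 0 0 0",
)

```text
time_s: 41.35
tcp_pos: [0.5368, -0.3692, 0.0436]
ee_rot: [[0.999, -0.034, 0.002], [-0.034, -0.999, -0.001], [0.002, 0.001, -1.0]]
wrist_force: [0.7, 0.1, -0.9]
gripper_width: 0.529
gripper_force: 30.0
```

Request:
play_rows(
  commands="0 0 0 0 0 0;0 0 0 0 0 0;0 0 0 0 0 0;0 0 0.3 0 0 0;0 0 1 0 0 0;0 0 1 0 0 0;0 0 1 0 0 0;0.2 0.7 0.3 0 0 0;0.5 0.9 0 0 0 0;0.5 0.9 0 0 0 0;0.5 0.9 0 0 0 0;0.5 0.7 0 0 0 0;0.5 0.3 0 0 0 0;0.3 0.1 0 0 0 0;0 0 0 0 0 0;0 0 0 0 0 0;0 0 0 0 0 0",
  grip=87,
)

```text
time_s: 43.05
tcp_pos: [0.6255, -0.2349, 0.1505]
ee_rot: [[0.999, -0.035, -0.001], [-0.035, -0.999, 0.0], [-0.001, -0.0, -1.0]]
wrist_force: [0.4, -0.4, -0.5]
gripper_width: 1.0
gripper_force: 0.0
```

```bash
python3 - <<'E'
from h import *
print(r.sense()["tcp_pos"])
i,d,P=pts("wrist"); cv2.imwrite("pics/w6.png",i)
Z=P[...,2]; X=P[...,0]; Y=P[...,1]
k,L,st,_=cv2.connectedComponentsWithStats(((Z>.077)&(Z<.083)).astype(np.uint8))
for j in range(1,k):
    if st[j,4]>200: print(st[j].tolist()); show("h80",P[L==j])
i,d,P=pts("top"); cv2.imwrite("pics/t6.png",cv2.resize(i[120:300,300:460],None,fx=3,fy=3))
for k,b in(("jAtop",(340,170,400,220)),):
    Q=rect(P,b,.076,.086); show(k,Q)
show("insrp",rect(P,(395,198,450,285),.06,.085))
E
```

```text
[ 0.62553633 -0.23494814  0.15054812]
[241, 185, 58, 56, 2528]
h80 n 2528 c [ 632.8 -229.8] size [43.2 42.9] longaxis deg -2.2 med [ 633.7 -229.9   80.3] zmax 81.6
[0, 205, 79, 60, 4024]
h80 n 4024 c [620.6 -50.7] size [53.7 48.1] longaxis deg 86.3 med [621.9 -52.   80.2] zmax 81.5
jAtop n 144 c [ 625.9 -230.3] size [40.4 39.7] longaxis deg 88.1 med [ 622.3 -231.2   79.2] zmax 83.9
insrp n 743 c [ 500.5 -365.2] size [112.4  53.4] longaxis deg -0.1 med [ 506.9 -366.5   70.6] zmax 76.7
```

View pics/t6.png

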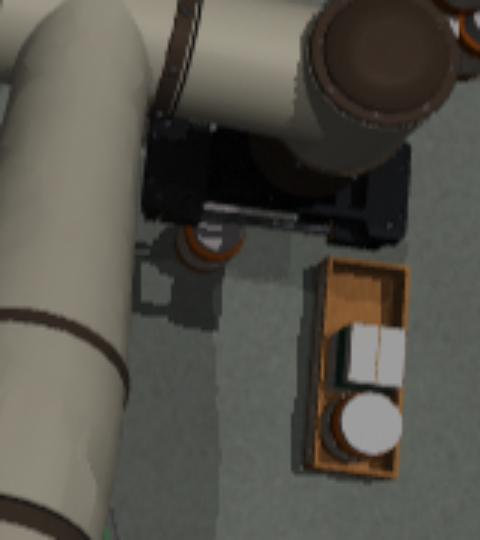

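Top view: carton and squat jar sit upright in the tray, room at the far end; tall jar at (633,-230).

Request:
play_rows(
  commands="0.24 0.17 0 0 0 0;0 0 -0.5 0 0 0;0 0 -0.9 0 0 0;0 0 -0.9 0 0 0;0 0 -0.8 0 0 0;0 0 -0.4 0 0 0;0 0 -0.2 0 0 0;0 0 0 0 0 0;0 0 0 0 0 0",
)

```text
time_s: 44.05
tcp_pos: [0.6344, -0.2291, 0.041]
ee_rot: [[0.999, -0.034, 0.002], [-0.034, -0.999, -0.001], [0.002, 0.001, -1.0]]
wrist_force: [0.6, -0.3, 0.4]
gripper_width: 0.999
gripper_force: 0.0
```

Request:
play_rows(
  commands="0 0 0 0 0 0;0 0 0 0 0 0;0 0 0 0 0 0;0 0 0 0 0 0;0 0 0 0 0 0;0 0 0 0 0 0;0 0 0 0 0 0;0 0 0.3 0 0 0;0 0 0.7 0 0 0;0 0 1 0 0 0;-0.1 -0.4 1 0 0 0;-0.3 -1 0 0 0 0;-0.3 -1 0 0 0 0;-0.3 -1 0 0 0 0;-0.25 -0.8 0 0 0 0;-0.1 -0.4 0 0 0 0;0 0 0 0 0 0;0 0 0 0 0 0;0 0 0 0 0 0",
  grip=35,
)

```text
time_s: 45.95
tcp_pos: [0.5934, -0.3657, 0.1296]
ee_rot: [[0.999, -0.033, -0.0], [-0.033, -0.999, 0.0], [-0.0, -0.0, -1.0]]
wrist_force: [-0.1, 0.7, -2.6]
gripper_width: 0.59
gripper_force: 30.0
```

Request:
play_rows(
  commands="-0.05 -0.1 -0.4 0 0 0;0 0 -0.8 0 0 0;0 0 -0.7 0 0 0;0 0 -0.5 0 0 0;0 0 -0.3 0 0 0;0 0 -0.1 0 0 0;0 0 0 0 0 0;0 0 0 0 0 0",
)

```text
time_s: 46.75
tcp_pos: [0.5922, -0.3702, 0.0468]
ee_rot: [[0.999, -0.034, 0.002], [-0.034, -0.999, -0.001], [0.002, 0.001, -1.0]]
wrist_force: [0.2, 0.4, -1.6]
gripper_width: 0.586
gripper_force: 30.0
```

Request:
play_rows(
  commands="0 0 0 0 0 0;0 0 0 0 0 0;0 0 0 0 0 0;0 0 0.3 0 0 0;0 0 1 0 0 0;0 0 1 0 0 0;0 0 1 0 0 0;0 0 1 0 0 0;-0.5 0 1 0 0 0;-1 0 1 0 0 0;-1 0 1 0 0 0;-1 0 0 0 0 0;-1 0 0 0 0 0;-1 0 0 0 0 0;-1 0 0 0 0 0;-0.5 0 0 0 0 0;0 0 0 0 0 0;0 0 0 0 0 0",
  grip=87,
)

```text
time_s: 48.55
tcp_pos: [0.3821, -0.3701, 0.2654]
ee_rot: [[0.999, -0.034, 0.002], [-0.034, -0.999, -0.001], [0.002, 0.001, -1.0]]
wrist_force: [-0.2, 0.0, -0.4]
gripper_width: 0.999
gripper_force: 0.0
```

```bash
python3 - <<'E'
from h import *
print(r.sense()["tcp_pos"])
i,d,P=pts("wrist"); cv2.imwrite("pics/w7.png",i)
Z=P[...,2]; X=P[...,0]; Y=P[...,1]
for n,lo,hi in(("tall",.082,.087),("carton",.072,.0765),("squat",.068,.0715)):
  k,L,st,_=cv2.connectedComponentsWithStats(((Z>lo)&(Z<hi)).astype(np.uint8))
  for j in range(1,k):
    if st[j,4]>200: print(st[j].tolist()); show(n,P[L==j])
j,d,P=pts("top"); cv2.imwrite("pics/t7.png",np.vstack([i[:, :],])); cv2.imwrite("pics/c7.png",np.hstack([cv2.resize(i[:280],(400,200)),cv2.resize(j[100:300,180:460],(400,286))[:200]]))
for n,lo,hi in(("C",.166,.18),("B",.134,.148),("A",.102,.118),("deck",.07,.088)):
  Q=rect(P,(205,120,335,235),lo,hi);Q=Q[(Q[:,0]<.68)&(Q[:,0]>.55)]; show(n,Q)
E
```

```text
[ 0.38206805 -0.37014876  0.26540509]
[490, 0, 16, 199, 626]
tall n 626 c [ 458.4 -594. ] size [190.4   3.2] longaxis deg 5.6 med [ 467.2 -592.9   84.5] zmax 86.9
[486, 0, 13, 158, 452]
carton n 452 c [ 481.  -591.8] size [150.5   3. ] longaxis deg 5.9 med [ 490.  -590.6   74.3] zmax 76.4
[246, 3, 48, 58, 2693]
carton n 2693 c [ 535.5 -368.9] size [50.1 45.7] longaxis deg -1.7 med [ 536.1 -368.9   74.4] zmax 76.0
[482, 0, 13, 195, 406]
squat n 406 c [ 460.1 -593.8] size [194.6   3.3] longaxis deg 5.8 med [ 472.1 -592.4   69.7] zmax 71.4
[246, 68, 50, 53, 1896]
squat n 1896 c [ 478.3 -367.2] size [50.8 50.5] longaxis deg -47.4 med [ 479.1 -367.3   70.4] zmax 71.4
C n 996 c [618.9  48.5] size [120.2  62.2] longaxis deg 85.6 med [617.8  48.7 172.1] zmax 177.7
B n 390 c [616.3  28. ] size [163.   61.4] longaxis deg 87.1 med [609.7 -27.7 140.8] zmax 147.2
A n 138 c [593.   24.6] size [163.5  51.2] longaxis deg -78.2 med [589.2  53.9 110.1] zmax 117.3
deck n 590 c [611.  28.] size [231.8  74.8] longaxis deg 87.3 med [594.  -15.9  78.4] zmax 84.9
```

View pics/w7.png

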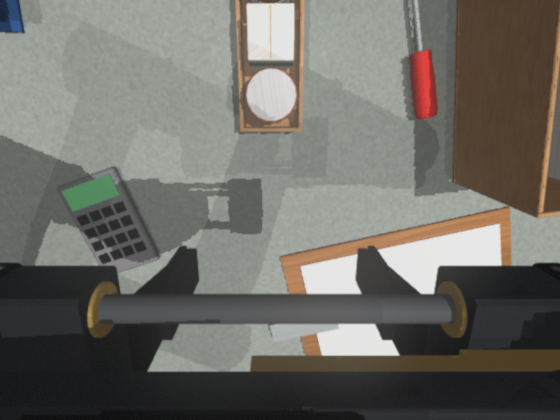

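Carton (270,35) and squat jar (271,95) stand on the floor; check the tall jar in the fixed views.

```bash
python3 - <<'E'
from h import *
j,d,P=pts("top"); show("tall",rect(P,(395,190,450,290),.079,.09))
s,d,P=pts("scene"); 
cv2.imwrite("pics/c8.png",np.hstack([cv2.resize(j[100:300,200:450],(375,300)),cv2.resize(s[140:380,80:400],(400,300))]))
E
```

```text
tall few 0
```

View pics/c8.png

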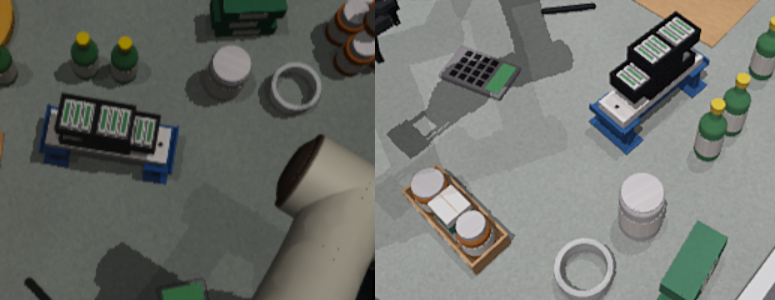

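All three items stand in the tray (scene crop (427,185), (450,207), (472,230)) and the stack is level and staggered.

```bash
python3 - <<'E'
from h import *
s,d,P=pts("scene"); Q=P[(P[...,2]>.077)&(P[...,2]<.095)&(abs(P[...,0]-.592)<.04)&(abs(P[...,1]+.37)<.04)]
show("tall",Q)
print(r.finish_job())
E
```

```text
tall n 425 c [ 589.6 -371.9] size [45.1 43. ] longaxis deg -31.0 med [ 591.3 -372.4   82.7] zmax 86.1
the job is handed in; nothing more can be done
None
```

I handed the job in: the panel lies across the riser, the three trays that were there are stacked staggered about 40 mm apart on it, and both jars and the carton stand upright in the shelf-ready tray, with the bottles and can looking undisturbed in the last pictures; the hand-in gave no verdict.

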